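Index the nozzle arm over the open cup

ROBOT

A 6-joint arm with a two-finger parallel gripper is mounted at the origin on the work surface. World frame = base frame: x ahead of the robot, y to its left, z up, the work surface at z = 0. Lengths are in m, angles in rad, forces in N, time in s.
With the tool pointing down it reaches from about 0.325 to 0.85 m from the base axis. Payload 15.5 kg.
Tool frame: the origin (TCP) lies at the very end of the fingers, on their centre line; the grasp point (between the pads) lies 19 mm behind it; z points along the fingers, x is the direction in which the jaws open and shut, and the axes are right-handed (so a half turn about z gives the same grasp; the last joint's range is limited). The gripper opens to 91 mm and grips with 3 to 60 N. Pads are 32 mm wide; open, the fingers measure 118 mm over their backs; the gripper's body (76 mm by 178 mm) begins 60 mm behind the grasp point.
Start: joints at [1.163, 0.494, 1.345, -0, 1.302, -0.096], TCP at [0.192, 0.595, 0.19] pointing down, gripper open.
Joint ranges: [-2.91, 2.91], [-0.82, 2.16], [0.22, 2.67], [-1.22, 4.37], [0.12, 2.79], [-3.08, 3.08]. Speed limits (rad/s): [1.89, 1.89, 2.57, 3.01, 3.01, 3.01].

INTERFACE

Orientations are given as a unit quaternion [w, x, y, z].
In Python, from station import arm, grab_frame, camera_params, look_for, spot_point gives the robot as it stands. The module is installed in compiled form; this text tells all that it offers.
- The arm moves only by the shell command python3 -m handwheel 'ROWS' [FORCE]. ROWS is a JSON object of lists of equal length, an entry for each row: "xyz": the shift along the tool's x, y, z scaled (see below), a list of three; "angular": the turn, a rotation vector about the tool's x, y, z scaled (see below), a list of three; "grip": the gripper's target within -1 to 1 (shut at 1, half-way at 0, fully open at -1). In form: {"xyz": [[tx, ty, tz], ...], "angular": [[wx, wy, wz], ...], "grip": [grip, ...]}. A call has 1 to 20 rows; each row is the pose to reach, as a shift and turn from the pose commanded when the call began, along the tool's axes at that moment, turning the shorter way round; what a row does not reach only later rows make up. The controller multiplies each number of a shift by 0.3 m and each number of a turn by 180 degrees. A row lasts 1/8 s, in which the tool goes at most 62.5 mm and 10.7 degrees, less where a joint would pass 70% of its speed; a pose out of reach is approached as far as the arm can. A call with a number of a shift or a turn outside -1 to 1 is refused whole. A call with a gripper value outside its range is refused whole. The fingers move at their own pace and stop on an object; FORCE is the grip in N (left out, the last holds). Time passes only in rows, so rows that repeat a pose let the fingers close. It gives the time, the measured TCP pose, the force and the opening at its end, in the units of the state.
- arm.sense(): the state, without advancing time (a new reading comes with each control period).
- grab_frame(name): name is "scene" or "side" or "wrist"; returns (picture, depth): 480x640x3 uint8, blue, green, red; 480x640 float32, m along the optical axis (not along the pixel's ray), 0 where there is no reading.
- camera_params(name): a dict with "K" (3x3 intrinsics, pixels), "k1" (the pictures are not rectified: a ray, as slopes to the right and down, at radius r is drawn at 1 + k1 r^2 times it, then the intrinsics apply), "camera_from_world" (4x4, takes a point from world to camera coordinates). Camera axes: x right, y up, looking along -z (the intrinsics and any distortion apply to the point x, -y, -z); pixel columns grow to the right and rows downward; lengths in m; the calibration is good to about 2 mm. A picture is of the moment at which its call begins: read the wrist's pose just before it. camera_params takes no time and is no camera call; for the wrist camera it gives the pose at the moment of the call.
- arm.finish_job(): hands the job in, once; it reports no verdict.
Trained networks look in the newest picture that a camera, given by its name, has taken for a name from the list of things; names that differ only in an ending like _2 or _b are one class to them, and where a whole thing is asked for, a point or a joint stands for the part that bears it (a point fixed in the world has none). Each returns a list of dicts, best first, with "score" (0 to 1); they miss things now and then, are a little off and sometimes report something else, mostly with a low value. They report only what shows in the picture. A call takes as long as a camera call.
- look_for(name, camera): "box" ([left, top, width, height] in pixels, round what is visible of it).
- spot_point(name, camera): "uv" ([column, row] in pixels: a listed point, or the origin of a listed thing).
The state is a dict: "time_s": time; "qpos": joint angles; "qvel": joint speeds; "tau": joint torques, N m; "position": TCP position; "orientation": TCP orientation; "force": force on the tool from outside, world axes, zero at the start; "torque": the same for the moment, N m; "grip_width": finger opening in m.
Only numpy, scipy, OpenCV 4.12 (cv2) and the standard library are available. Lean on these libraries where they do the work, as an engineer would, in place of code of your own. Each camera call takes 0.05 s, during which the arm holds its last target.

TASK

The nozzle arm on the white platform is locked pointing straight away from its slanted index plunger. Pull the plunger out by its T-grip, twist it about a quarter turn so that it stays out by itself and let go; then swing the arm by the upright handle with the loose sleeve until the nozzle stands over the open cup, and twist the plunger back so that it snaps fully home into the hole there and the arm is locked. Leave the cup and everything else standing where it is.

Things in the scene. Friction and masses are not known exactly. Their poses are not given: they have to be found in the camera images.
- platform: White rectangular platform, top 26 mm above the table, fixed; place and yaw vary. Origin on the vertical swivel axis of the nozzle arm, at table height; z up. The plate reaches from x = -130 to +200 mm, y = -200 to +200 mm. The plunger stands on the -x side (roughly to the robot's right), leaning towards -x; four stations (thin grey discs) lie on the +x side.
- swing (a joint): Angle of the nozzle arm about the vertical swivel axis, rad: 0 along the platform's +x, growing anticlockwise seen from above, limits +-1.29. Starts locked at 0. Stiff (about 0.12 N m), stays where it is left. The arm is an aluminium bar 24 mm wide, underside 87 mm and top 99 mm above the table.
- disc (a point): Centre of the top of the arm's bevelled index disc, on the swivel axis, 85 mm above the table. Radius 30 mm there, 60 mm at its lower edge 17 mm below; a hub of radius 16 mm rises 22 mm above it. Its five holes, 8 mm wide, let the plunger drop home only at swing angles -70, -35, 0, 35, 70 degrees (play about 1.5 degrees; the round-ended pin finds a hole from about 3 degrees off).
- handle (a point): Middle of the free-spinning black grip sleeve of the arm's upright crank handle: diameter 24 mm, from 103.5 to 151.5 mm above the table, under a cap that ends at 156 mm. It stands 85 mm from the swivel axis, along the arm. The sleeve spins freely about its vertical axis, so a gripper that holds it need not turn as the arm swings.
- nozzle (a point): Lower end of the white nozzle (diameter 18 mm) near the arm's far end, 145 mm from the swivel axis, 78 mm above the table; the nozzle reaches up to 120 mm.
- plunger (a joint): How far the plunger is pulled out along its axis, m: 0 fully home (pin in a hole), about 0.006 when the pin only rests on the disc between holes, about 0.009 when held out on its shoulder, 0.014 at the stop. A spring pulls it in: 5 N at home, about 10 N at 0.012. The axis leans 30 degrees from vertical: outward is (-0.5, 0, 0.866) in the platform's frame.
- tgrip (a joint): Twist of the T-grip about the plunger's axis, rad: 0 at the start, 1.4 at the stop, growing anticlockwise seen from the grip's end. Turns only while pulled out 9.5 mm or more; above about 0.25 it rests on the shoulder and stays out, below about 0.15 the spring pulls it in. Friction (0.03 N m) keeps the twist where it is left.
- tgrip_mid (a point): Middle of the plunger's black T-grip, a bar 34 mm long (point x), 12 mm thick (point y), 30 mm tall along the plunger's axis (point z, outward). At twist 0 its length lies in the platform's x-z plane: grip it across the platform's y. With the plunger home, the fixed steel sleeve and shoulder under it (within 15 mm of the axis) end 18 mm below its middle.
- pin (a point): Inner tip of the plunger's pin (6 mm thick, round-ended), hidden in the disc when home; the tip is 69 mm along the axis from the middle of the T-grip. With the plunger home it lies at (-42, 0, 71.1) mm in the platform's frame, the middle of the T-grip at (-76.5, 0, 130.9) mm.
- cup: The open steel cup, outer radius 30 mm at the rim, 36 mm high, origin in the centre of its underside, z up. It stands on the platform at one of the four stations, 145 mm from the swivel axis at -70, -35, 35 or 70 degrees from the platform's +x (within about 3 mm).
- jar: Low capped plastic jar, radius 30 mm, 36 mm high, at another station; origin under its centre. Leave it.
- weight: Solid steel weight with a small knob, radius 26 mm, 37 mm high, at another station; origin under its centre. Leave it.
- filter: White filter disc with a spigot on top, radius 31 mm, 32 mm high, at another station; origin under its centre. Leave it.
- fitting: White tube in a steel clamp, about 60 x 40 x 28 mm, lying on the bench to the robot's right. Leave it.
- bottle: Amber bottle, radius 30 mm, 130 mm high, on the bench to the left. Leave it.
- wrench: Wrench lying on the bench to the left. Leave it.

How it is judged:
On the way, in this order (a step that is already met when the one before it is completed fails the run):
1. the plunger stays out by itself, twisted and let go, with the arm still where it was (value of joint plunger above 0.007 m and value of joint tgrip above 0.3 rad and contact force between the fingers and plunger below 0.1 N and value of joint swing between -0.12 and 0.12 rad), for 0.2 s.
2. with the plunger still out, the arm is swung until the nozzle stands over the cup (value of joint plunger above 0.007 m and horizontal distance between nozzle and cup below 0.018 m), for 0.2 s.
At the end, for the whole second after the job is handed in: The nozzle's axis is within 12 mm of the cup's centre seen from above, the plunger is home to within 2 mm with its grip twisted back (under 0.3 rad), the arm is at rest, and the cup stands upright and at rest (horizontal distance between nozzle and cup below 0.012 m and value of joint plunger below 0.002 m and value of joint tgrip below 0.3 rad and velocity of joint swing between -0.05 and 0.05 rad/s and angle between cup's own z axis and vertical below 0.1 rad and linear speed of cup below 0.02 m/s); the robot touches nothing.
It fails at once if the cup is pushed more than 10 mm from its place (distance of cup from where it was at the start of the episode above 0.01 m).
It fails at once if the jar, weight or filter on the platform is pushed more than 10 mm from its place (distance of any of jar, weight, filter from where it was at the start of the episode above 0.01 m).
It fails at once if the fitting, bottle or wrench on the bench is pushed more than 10 mm from its place (distance of any of fitting, bottle, wrench from where it was at the start of the episode above 0.01 m).
It also fails if it takes over 64 s, if anything falls off the work surface, if the arm or the gripper's body presses on something with over 40 N, if the wrist force passes 120 N, or if a joint passes its speed limit or range.

## Working session

There is one attempt and no reset: what is moved stays moved. The work goes in short steps, Python scripts to look and compute and a shell command to move; the robot and the scene stay as the last step left them, time stands still between calls to the robot, and variables do not carry over. Pictures are saved under pics/ and viewed, and the job is handed in when it is done.

```bash
ls; mkdir -p pics; python3 - <<'E'
from station import arm, grab_frame, camera_params
import cv2
print(arm.sense())
for n in ("scene","side"):
    p,d=grab_frame(n); cv2.imwrite(f"pics/{n}0.png",p)
    c=camera_params(n); print(n,c)
E
```

```text
pics
{'time_s': 0.0, 'qpos': array([ 1.16348938e+00,  4.94193237e-01,  1.34612111e+00,  3.64798701e-06,
        1.30249733e+00, -9.55266293e-02]), 'qvel': array([-0.00077981,  0.00010558,  0.00113111,  0.00050572,  0.00152949,
       -0.00112356]), 'tau': array([ 5.97678973e-04, -8.78835654e+01, -3.81849110e+01,  7.08019920e-02,
        5.34638157e-02, -9.10969425e-05]), 'position': array([0.19157179, 0.5944918 , 0.18923543]), 'orientation': array([ 3.08706011e-04,  8.08317402e-01,  5.88746640e-01, -5.25554791e-04]), 'force': array([ 0.22966444,  0.95758951, -0.47070078]), 'torque': array([-0.02900557, -0.03762816,  0.00895301]), 'grip_width': 0.09127712106845552}
scene {'K': array([[562.0712805 ,   0.        , 319.51821463],
       [  0.        , 562.0712805 , 237.6665008 ],
       [  0.        ,   0.        ,   1.        ]]), 'k1': -0.17681198834570822, 'camera_from_world': array([[ 4.15108932e-02,  9.99138026e-01, -2.24834434e-04,
        -2.26491403e-02],
       [-8.14917417e-01,  3.39873307e-02,  5.78579696e-01,
         3.58390551e-01],
       [ 5.78088617e-01, -2.38341385e-02,  8.15625824e-01,
        -1.69795581e+00],
       [ 0.00000000e+00,  0.00000000e+00,  0.00000000e+00,
         1.00000000e+00]])}
side {'K': array([[518.68408027,   0.        , 307.97765852],
       [  0.        , 518.68408027, 231.46806985],
       [  0.        ,   0.        ,   1.        ]]), 'k1': 0.024018192588937476, 'camera_from_world': array([[ 0.72839953, -0.6848026 ,  0.02189806, -0.35117044],
       [ 0.38422639,  0.43473236,  0.81448011, -0.29848788],
       [-0.56727789, -0.58485312,  0.57977808, -1.21953528],
       [ 0.        ,  0.        ,  0.        ,  1.        ]])}
```

View pics/scene0.png

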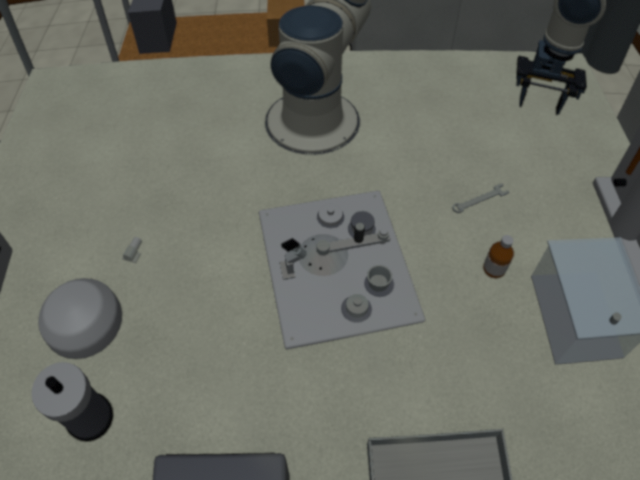

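View pics/side0.png

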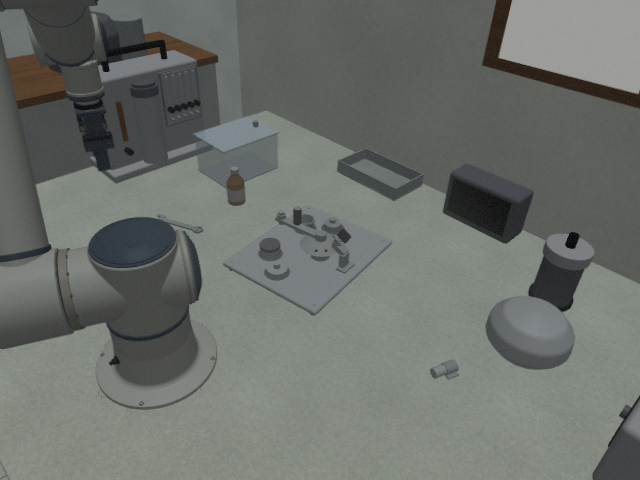

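```bash
cat > h.py <<'E'
import numpy as np, cv2
from station import arm, grab_frame, camera_params, look_for, spot_point
from scipy.spatial.transform import Rotation as R
def ray(uv,c):
    K=c["K"];k1=c["k1"]
    xd=(uv[0]-K[0,2])/K[0,0];yd=(uv[1]-K[1,2])/K[1,1]
    rd=np.hypot(xd,yd);r=rd
    for _ in range(30): r=rd/(1+k1*r*r)
    s=r/rd if rd>0 else 1
    return np.array([xd*s,-yd*s,-1.0])
def cam(c):
    T=c["camera_from_world"];Rm=T[:3,:3];return Rm, -Rm.T@T[:3,3]
def atz(uv,z,c):
    Rm,o=cam(c);d=Rm.T@ray(uv,c);return o+d*(z-o[2])/d[2]
def proj(P,c):
    T=c["camera_from_world"];p=T[:3,:3]@np.asarray(P)+T[:3,3]
    x=p[0]/-p[2];y=-p[1]/-p[2];f=1+c["k1"]*(x*x+y*y)
    return np.array([c["K"][0,0]*x*f+c["K"][0,2],c["K"][1,1]*y*f+c["K"][1,2]])
def plat(x,y,yaw,P):
    c,s=np.cos(yaw),np.sin(yaw);P=np.asarray(P,float)
    return np.array([x+c*P[0]-s*P[1],y+s*P[0]+c*P[1],P[2]])
E
python3 - <<'E'
from h import *
for n in ("scene","side"):
    p,d=grab_frame(n);c=camera_params(n)
    crop=p[170:360,240:440] if n=="scene" else p[180:320,210:410]
    cv2.imwrite(f"pics/{n}z.png",cv2.resize(crop,None,fx=4 if n=="side" else 3,fy=4 if n=="side" else 3,interpolation=cv2.INTER_CUBIC))
    for name,z in (("disc",.085),("handle",.1275),("nozzle",.078),("tgrip_mid",.1309),("cup",.026),("jar",.026),("weight",.026),("filter",.026),("platform",0)):
        r=spot_point(name,n)
        for q in r[:2]: print(n,name,round(q["score"],2),np.round(q["uv"],1),np.round(atz(q["uv"],z,c),4))
E
```

```text
scene disc 0.76 [324.1 246.5] [0.5262 0.0116 0.085 ]
scene disc 0.21 [289.  244.8] [ 0.5179 -0.071   0.085 ]
scene handle 0.6 [359.5 235.8] [0.5289 0.0927 0.1275]
scene nozzle 0.57 [383.3 243. ] [0.5172 0.1536 0.078 ]
scene nozzle 0.29 [491.9 269.7] [0.6041 0.4022 0.078 ]
scene tgrip_mid 0.51 [287.5 243.7] [ 0.5465 -0.0727  0.1309]
scene cup 0.57 [379.3 281.9] [0.5936 0.1408 0.026 ]
scene jar 0.74 [362.7 229. ] [0.436  0.1144 0.026 ]
scene weight 0.74 [356.5 307.3] [0.6596 0.081  0.026 ]
scene weight 0.36 [355.  234.5] [0.4523 0.0935 0.026 ]
scene filter 0.6 [329.6 219.2] [0.4013 0.032  0.026 ]
scene platform 0.67 [318.  267.2] [ 0.5294 -0.0031  0.    ]
scene platform 0.38 [331.3 219.7] [0.3834 0.0377 0.    ]
side disc 0.79 [321.7 239.2] [0.536 0.003 0.085]
side handle 0.44 [295.1 215.8] [0.5166 0.095  0.1275]
side nozzle 0.77 [279.9 224.2] [0.5024 0.1462 0.078 ]
side tgrip_mid 0.47 [346.1 237. ] [ 0.5477 -0.0773  0.1309]
side cup 0.58 [332.9 230.7] [0.6514 0.0677 0.026 ]
side cup 0.16 [234.6 199.9] [0.5307 0.4133 0.026 ]
side jar 0.84 [269.9 255.1] [0.4264 0.1031 0.026 ]
side weight 0.79 [330.2 230.5] [0.6458 0.074  0.026 ]
side filter 0.58 [276.  268.9] [0.399  0.0435 0.026 ]
```

View pics/scenez.png

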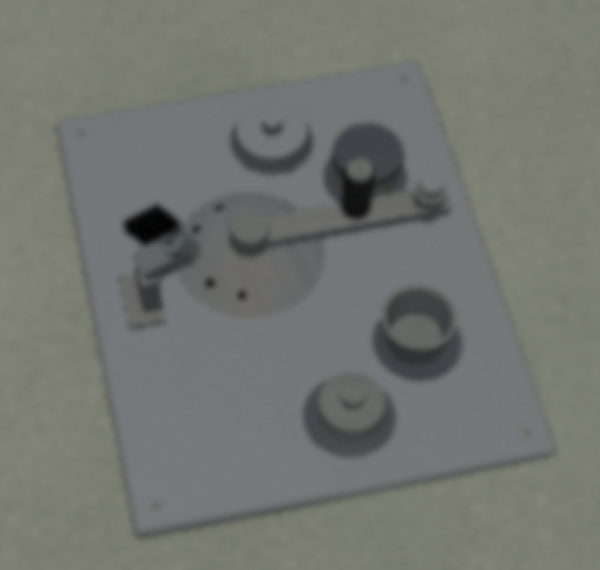

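View pics/sidez.png

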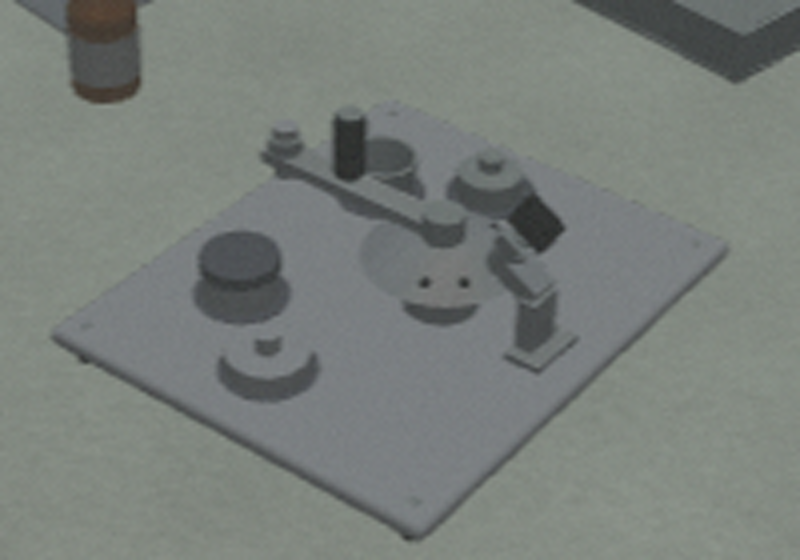

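```bash
cat > fit.py <<'E'
from h import *
from scipy.optimize import least_squares
cs,cd=camera_params("scene"),camera_params("side")
C=[[-.13,.2,.026],[.2,.2,.026],[.2,-.2,.026],[-.13,-.2,.026]]
obs=[(cs,C[i],uv,1) for i,uv in enumerate([(259.3,210.7),(378.7,190.7),(424,320),(286,346.7)])]
obs+=[(cd,C[i],uv,1) for i,uv in enumerate([(313.8,313.8),(223,263.75),(307,205.5),(392,241.3)])]
pts=dict(disc=[0,0,.085],handle=[.085,0,.1275],nozzle=[.145,0,.078],tgrip_mid=[-.0765,0,.1309])
ob2=[(cs,"disc",(324.1,246.5)),(cs,"handle",(359.5,235.8)),(cs,"tgrip_mid",(287.5,243.7)),(cd,"disc",(321.7,239.2)),(cd,"handle",(295.1,215.8)),(cd,"nozzle",(279.9,224.2)),(cd,"tgrip_mid",(346.1,237))]
obs+=[(c,pts[n],uv,.4) for c,n,uv in ob2]
def f(p): return np.concatenate([w*(proj(plat(*p,P),c)-uv) for c,P,uv,w in obs])
s=least_squares(f,[.53,.01,1.6],loss="soft_l1")
print(s.x,np.degrees(s.x[2]));print(np.round(f(s.x).reshape(-1,2),1))
for cc in (cs,cd):
    s1=least_squares(lambda p:np.concatenate([w*(proj(plat(*p,P),c)-uv) for c,P,uv,w in obs if c is cc]),[.53,.01,1.6]);print(s1.x)
E
python3 fit.py
```

```text
[0.53412686 0.00604444 1.73520123] 99.4197070571323
[[-2.  -2.2]
 [ 0.5 -2. ]
 [ 0.9 -0.6]
 [-2.8  0.3]
 [ 0.6 -0.7]
 [-1.5 -1.9]
 [-0.  -2. ]
 [ 1.1 -1. ]
 [-0.9  1.1]
 [-0.6 -1.2]
 [ 0.6  0. ]
 [-0.5 -0.1]
 [ 0.8  0.1]
 [ 0.6 -0.6]
 [-0.9 -0.4]]
[0.53636949 0.00797113 1.73797112]
[0.53066817 0.00249182 1.73767943]
```

```bash
cat >> h.py <<'E'
def pose():
    s=arm.sense();w,x,y,z=s["orientation"];return s["position"],R.from_quat([x,y,z,w]),s
def target(p,az,tilt_axis=None,Rm=None):
    """rel move numbers from present measured pose to world TCP p and rotation Rm"""
    p0,R0,s=pose()
    d=R0.inv().apply(np.asarray(p)-p0)/.3
    w=(R0.inv()*Rm).as_rotvec()/np.pi
    print("q",np.round(s["qpos"],2),"t",s["time_s"],"p",np.round(p0,4)); print("xyz",np.round(d,4),"ang",np.round(w,4),"rows>=",np.linalg.norm(d)*.3/.0625,np.linalg.norm(w)*180/10.7)
def rot(zdir,xdir):
    z=np.array(zdir,float);z/=np.linalg.norm(z);x=np.array(xdir,float);x-=z*(x@z);x/=np.linalg.norm(x)
    return R.from_matrix(np.column_stack([x,np.cross(z,x),z]))
def az(a): a=np.radians(a);return [np.cos(a),np.sin(a),0]
E
python3 - <<'E'
from h import *
p,Rt,s=pose();c=camera_params("wrist");Rm,o=cam(c)
print(c["K"][0,0],"cam in tool",Rt.inv().apply(o-p));print("look in tool",Rt.inv().apply(-Rm[2]),"right",Rt.inv().apply(Rm[0]))
target([.50,0.0,.34],0,Rm=rot([0,0,-1],az(9.5)))
E
```

```text
372.20260677383425 cam in tool [ 0.00065824 -0.07803453 -0.19462934]
look in tool [-4.38276352e-04  2.74741982e-01  9.61517889e-01] right [9.99998921e-01 1.46855597e-03 3.61947499e-05]
q [ 1.16  0.49  1.35 -0.    1.3  -0.1 ] t 1.1 p [0.1917 0.5949 0.1898]
xyz [-1.5721  1.5863 -0.5005] ang [ 0.    -0.     0.348] rows>= 10.985985816701275 5.854092813096243
```

```bash
python3 -m handwheel '{"xyz":[[0,0,-0.4],[-0.8,0.8,-0.5],[-0.8,0.8,-0.5],[-0.8,0.8,-0.5],[-0.8,0.8,-0.5],[-0.8,0.8,-0.5],[-0.8,0.8,-0.5],[-0.8,0.8,-0.5]],"angular":[[0,0,0],[0,0,0.348],[0,0,0.348],[0,0,0.348],[0,0,0.348],[0,0,0.348],[0,0,0.348],[0,0,0.348]],"grip":[-1,-1,-1,-1,-1,-1,-1,-1]}' 30
python3 - <<'E'
from h import *
target([.52,0.06,.36],0,Rm=rot([0,0,-1],az(9.5)))
E
```

```text
time_s: 2.1
position: [0.3477, 0.2912, 0.3407]
orientation: [-0.0, 0.997, 0.08, 0.001]
force: [-0.2, 0.4, 0.0]
grip_width: 0.0911
q [ 0.57  0.12  1.49 -0.    1.53  0.4 ] t 2.1 p [0.3477 0.2912 0.3407]
xyz [ 0.4436  0.8527 -0.0639] ang [-0.0001 -0.0005 -0.0016] rows>= 4.623998449150322 0.0282710074528578
```

```bash
python3 -m handwheel '{"xyz":[[0.444,0.853,-0.064],[0.444,0.853,-0.064],[0.444,0.853,-0.064],[0.444,0.853,-0.064],[0.444,0.853,-0.064],[0.444,0.853,-0.064],[0.444,0.853,-0.064],[0.444,0.853,-0.064]],"angular":[[0,0,0],[0,0,0],[0,0,0],[0,0,0],[0,0,0],[0,0,0],[0,0,0],[0,0,0]],"grip":[-1,-1,-1,-1,-1,-1,-1,-1]}'
python3 - <<'E'
from h import *
c=camera_params("wrist");p,d=grab_frame("wrist");cv2.imwrite("pics/w1.png",p);np.savez("w1.npz",p=p,d=d,**c)
for name,z in (("disc",.085),("handle",.1275),("nozzle",.078),("tgrip_mid",.1309),("cup",.026),("jar",.026),("weight",.026),("filter",.026)):
    for q in spot_point(name,"wrist")[:2]: print(name,round(q["score"],2),np.round(q["uv"],1),np.round(atz(q["uv"],z,c),4))
print(pose()[2]["qpos"], proj(plat(.534,.006,1.735,[0,0,.085]),c))
E
```

```text
time_s: 3.1
position: [0.5195, 0.0636, 0.359]
orientation: [-0.0, 0.996, 0.084, -0.0]
force: [0.1, 0.3, 0.3]
grip_width: 0.091
disc 0.81 [330.5 235. ] [0.5357 0.0047 0.085 ]
nozzle 0.66 [331.9 118.2] [0.5125 0.1504 0.078 ]
tgrip_mid 0.84 [330.  300.3] [ 0.5467 -0.066   0.1309]
cup 0.65 [390.4 138.1] [0.5974 0.1389 0.026 ]
jar 0.69 [266.3 133.6] [0.4275 0.1165 0.026 ]
jar 0.37 [329.4 232.5] [ 0.5371 -0.009   0.026 ]
weight 0.82 [424.4 186.6] [0.6597 0.081  0.026 ]
filter 0.89 [233. 188.] [0.3898 0.0336 0.026 ]
[ 5.51730270e-03  2.22515692e-01  1.30942353e+00  1.47033354e-05
  1.60960163e+00 -1.60355763e-01] [329.39241765 233.85220241]
```

View pics/w1.png

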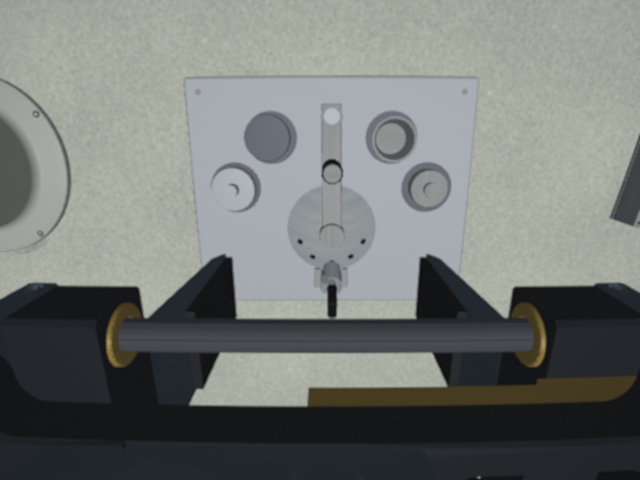

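```bash
python3 - <<'E'
from h import *
from scipy.optimize import least_squares
f=np.load("w1.npz");c={k:f[k] for k in("K","k1","camera_from_world")};c["k1"]=float(c["k1"])
p=f["p"];cv2.imwrite("pics/w1z.png",cv2.resize(p[90:330,240:420],None,fx=3.3,fy=2.5,interpolation=cv2.INTER_CUBIC))
obs=[([0,0,.085],(330.5,235)),([.085,0,.156],(332.5,173)),([.145,0,.12],(332,116)),([-.0765,0,.1309],(331.5,300.3)),([.2,.2,.026],(186,78)),([.2,-.2,.026],(478,77.5))]
g=lambda q:np.concatenate([proj(plat(*q,P),c)-uv for P,uv in obs])
s=least_squares(g,[.534,.006,1.735],loss="soft_l1");print(s.x,np.degrees(s.x[2]));print(g(s.x).reshape(-1,2).round(1))
x,y,a=s.x
for n,uv in (("cup",(390.4,138.1)),("jar",(266.3,133.6)),("weight",(424.4,186.6)),("filter",(233,188))):
    w=atz(uv,.026,c)-[x,y,0];print(n,np.hypot(*w[:2]),np.degrees(np.arctan2(w[1],w[0])-a))
E
```

```text
[0.53592206 0.00808711 1.7377613 ] 99.56638857539144
[[ 0.6 -2.4]
 [-0.2  1.6]
 [-0.   0.8]
 [-0.1  1.2]
 [-4.6 -1.3]
 [ 2.4 -0.8]]
cup 0.1445164323589825 -34.730820350694906
jar 0.15329534972412448 35.443433852384004
weight 0.14363656497433133 -69.05857834424823
filter 0.14836621241568307 70.54652097761964
```

View pics/w1z.png

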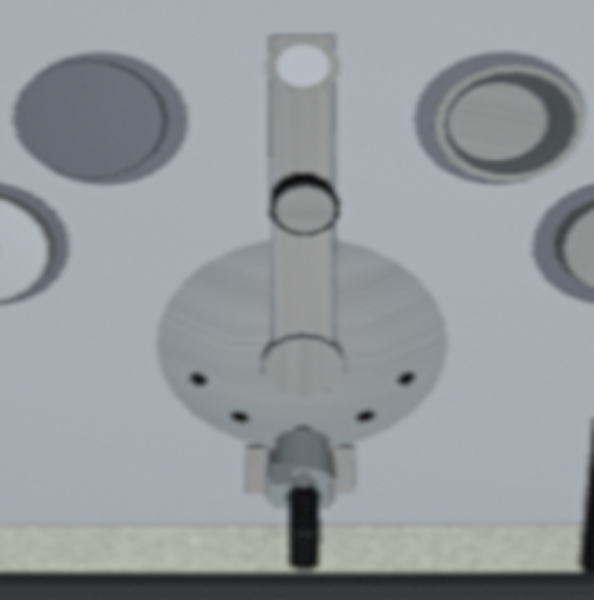

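```bash
cat >> h.py <<'E'
X0,Y0,A0=.535,.006,np.radians(99.5)
OUT=plat(0,0,A0,[-.5,0,.866025]); PY=plat(0,0,A0,[0,1,0]); PX=plat(0,0,A0,[1,0,0])
MID=plat(X0,Y0,A0,[-.0765,0,.1309])
RP=rot(-OUT,-PY)
E
python3 - <<'E'
from h import *
print(MID,OUT)
target(MID+OUT*.09,0,Rm=RP)
E
```

```text
[ 0.54762614 -0.06945085  0.1309    ] [ 0.0825238 -0.4931428  0.866025 ]
q [ 0.01  0.22  1.31  0.    1.61 -0.16] t 3.55 p [0.5201 0.0625 0.359 ]
xyz [0.0179 0.5989 0.5007] ang [ 0.1667 -0.      0.    ] rows>= 3.747881561131149 2.803706047916658
```

```bash
python3 -m handwheel '{"xyz":[[0.018,0.2,0.0],[0.018,0.4,0.1],[0.018,0.6,0.3],[0.018,0.599,0.5],[0.018,0.599,0.5],[0.018,0.599,0.5],[0.018,0.599,0.5],[0.018,0.599,0.5],[0.018,0.599,0.5]],"angular":[[0,0,0],[0.06,0,0],[0.12,0,0],[0.1667,0,0],[0.1667,0,0],[0.1667,0,0],[0.1667,0,0],[0.1667,0,0],[0.1667,0,0]],"grip":[-0.3,-0.3,-0.3,-0.3,-0.3,-0.3,-0.3,-0.3,-0.3]}'
python3 - <<'E'
from h import *
c=camera_params("wrist");p,d=grab_frame("wrist");cv2.imwrite("pics/w2.png",p)
for q in spot_point("tgrip_mid","wrist")[:2]: print(q["score"],q["uv"])
print(proj(MID,c),proj(MID+OUT*.015,c))
Rm,o=cam(c);u=np.array([q["uv"] for q in spot_point("tgrip_mid","wrist")[:1]])[0]
print("at mid plane z", atz(u,.1309,c), MID)
s=pose();print(s[0],np.degrees((s[1].inv()*RP).as_rotvec()),s[2]["grip_width"])
target(MID+OUT*.09,0,Rm=RP)
E
```

```text
time_s: 4.68
position: [0.5555, -0.1133, 0.2104]
orientation: [-0.257, 0.963, 0.081, -0.021]
force: [-0.3, -0.9, -0.5]
grip_width: 0.0592
0.77 [327.5, 224.6]
[324.6760017  228.32077271] [324.6491629  233.65898458]
at mid plane z [ 0.54934199 -0.06605519  0.1309    ] [ 0.54762614 -0.06945085  0.1309    ]
[ 0.55520558 -0.11365389  0.20957957] [ 0.03393605 -0.01714472  0.04459917] 0.059123440328454714
q [-0.56  0.57  1.29  0.38  1.64 -0.77] t 4.825 p [ 0.5552 -0.1137  0.2096]
xyz [-0.0006  0.0017  0.0019] ang [ 0.0002 -0.0001  0.0002] rows>= 0.012384986758544698 0.005477212138135412
```

View pics/w2.png

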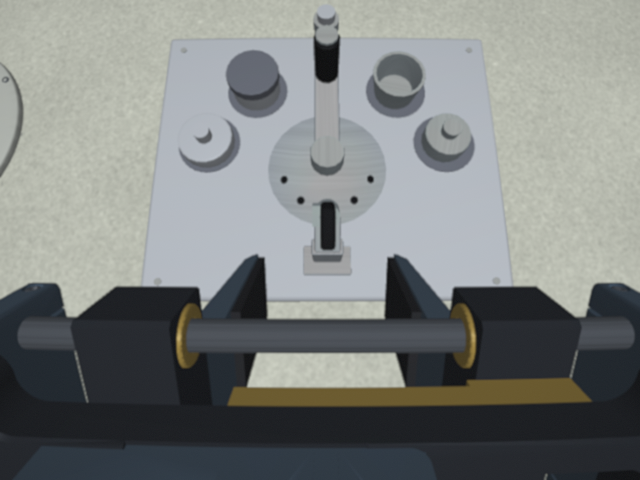

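```bash
python3 - <<'E'
from h import *
p,Rt,s=pose();c=camera_params("wrist")
w=s["grip_width"]/2
for sx in(-1,1):
  for y in (-.016,.016):
    for x in (w,w+.0135):
      print(sx*x,y,proj(p+Rt.apply([sx*x,y,0]),c).round(1))
img,_=grab_frame("wrist");cv2.imwrite("pics/w2z.png",cv2.resize(img[180:330,220:430],None,fx=3.8,fy=3.8,interpolation=cv2.INTER_CUBIC))
E
```

```text
-0.029561720164227357 -0.016 [271.5 243. ]
-0.04306172016422736 -0.016 [246.9 243.1]
-0.029561720164227357 0.016 [273.9 296.2]
-0.04306172016422736 0.016 [250.4 296.2]
0.029561720164227357 -0.016 [379.2 242.9]
0.04306172016422736 -0.016 [403.7 242.8]
0.029561720164227357 0.016 [377.  296.1]
0.04306172016422736 0.016 [400.5 295.9]
```

View pics/w2z.png

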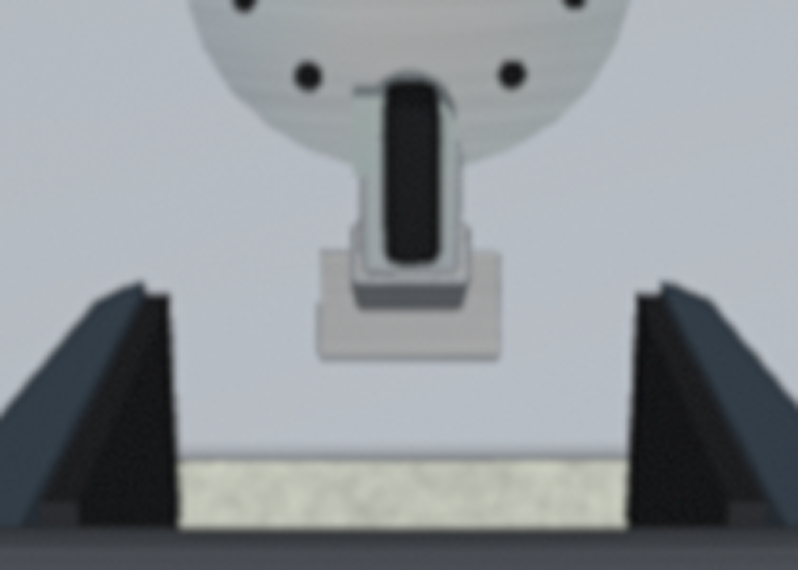

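```bash
python3 - <<'E'
from h import *
p,Rt,s=pose();c=camera_params("wrist")
img,d=grab_frame("wrist");T=c["camera_from_world"]
Rm,o=cam(c)
def pt(u,v):
    z=d[v,u]; r=ray((u,v),c)*z; w=Rm.T@r+o; return w
for u,v in [(262,262),(262,280),(390,262),(390,280),(250,270),(404,270),(328,210),(328,218),(328,225),(328,235),(328,245),(328,172+0),(328,150),(200,240),(450,240)]:
    w=pt(u,v); tl=Rt.inv().apply(w-p); q=w-[X0,Y0,0]
    print((u,v),d[v,u].round(4),"tool",tl.round(4),"plat",[round(float(q@PX),4),round(float(q@PY),4),round(float(w[2]),4)])
# bar mask
g=img.astype(int).sum(2);m=np.zeros(g.shape,bool);m[195:255,315:342]=(g[195:255,315:342]<150)
vs,us=np.nonzero(m);print(len(us),us.min(),us.max(),vs.min(),vs.max())
W=np.array([pt(u,v) for u,v in zip(us,vs) if d[v,u]>0]);q=W-MID
L=np.column_stack([q@OUT,q@PY,q@np.cross(PY,OUT)]);print("out,py,px' pct",np.percentile(L,[2,25,50,75,98],axis=0).round(4))
E
```

```text
(262, 262) 0.1746 tool [-0.0298 -0.0164 -0.0305] plat [-0.1224, 0.0296, 0.244]
(262, 280) 0.1742 tool [-0.0297 -0.0084 -0.0332] plat [-0.1307, 0.0296, 0.2424]
(390, 262) 0.1745 tool [ 0.0304 -0.0164 -0.0306] plat [-0.1225, -0.0305, 0.2441]
(390, 280) 0.1704 tool [ 0.0297 -0.0099 -0.0367] plat [-0.1312, -0.0298, 0.2462]
(250, 270) 0.1626 tool [-0.033  -0.0173 -0.0428] plat [-0.1278, 0.0329, 0.2551]
(404, 270) 0.1613 tool [ 0.0342 -0.0177 -0.0439] plat [-0.128, -0.0343, 0.2563]
(328, 210) 0.2779 tool [ 0.0019 -0.0171  0.0771] plat [-0.0681, -0.0021, 0.1511]
(328, 218) 0.2782 tool [ 0.0019 -0.0112  0.0758] plat [-0.0738, -0.0021, 0.1493]
(328, 225) 0.0 tool [ 0.0002 -0.0784 -0.1944] plat [-0.1506, -0.0003, 0.4169]
(328, 235) 0.2831 tool [0.0019 0.0024 0.0769] plat [-0.085, -0.0021, 0.1416]
(328, 245) 0.285 tool [0.0019 0.0103 0.0767] plat [-0.092, -0.0021, 0.1379]
(328, 172) 0.3455 tool [ 0.0024 -0.0361  0.1529] plat [-0.0137, -0.0026, 0.095]
(328, 150) 0.3386 tool [ 0.0024 -0.0563  0.1515] plat [0.0031, -0.0025, 0.1063]
(200, 240) 0.4021 tool [-0.1364  0.0414  0.1895] plat [-0.0625, 0.1362, 0.0245]
(450, 240) 0.4004 tool [0.1346 0.0413 0.1879] plat [-0.0632, -0.1348, 0.0261]
593 322 334 202 247
out,py,px' pct [[-0.0068 -0.0067 -0.011 ]
 [ 0.0124 -0.0044 -0.0029]
 [ 0.0131 -0.0021  0.0061]
 [ 0.0136  0.0002  0.015 ]
 [ 0.0146  0.0025  0.0192]]
```

```bash
sed -i 's/X0,Y0,A0=.535,.006/X0,Y0,A0=.5368,.0085/' h.py; python3 - <<'E'
from h import *
target(MID-OUT*.011,0,Rm=RP)
E
```

```text
q [-0.56  0.57  1.29  0.38  1.64 -0.77] t 4.925 p [ 0.5551 -0.1138  0.2092]
xyz [ 0.007  -0.0056  0.3414] ang [ 0.0001 -0.      0.0001] rows>= 1.6392849600078114 0.0019516960099084082
```

```bash
python3 -m handwheel '{"xyz":[[0.007,-0.006,0.1],[0.007,-0.006,0.2],[0.007,-0.006,0.28],[0.007,-0.006,0.341],[0.007,-0.006,0.341],[0.007,-0.006,0.341]],"angular":[[0,0,0],[0,0,0],[0,0,0],[0,0,0],[0,0,0],[0,0,0]],"grip":[-0.3,-0.3,-0.3,-0.3,-0.3,-0.3]}' 
python3 - <<'E'
from h import *
c=camera_params("wrist");p,d=grab_frame("wrist");cv2.imwrite("pics/w3.png",p[100:400,160:500])
target(MID-OUT*.011,0,Rm=RP)
E
```

```text
time_s: 5.68
position: [0.5489, -0.0621, 0.1219]
orientation: [-0.258, 0.963, 0.08, -0.021]
force: [0.2, 0.3, 0.4]
grip_width: 0.0591
q [-0.5   0.63  1.46  0.41  1.41 -0.8 ] t 5.725 p [ 0.549  -0.0622  0.122 ]
xyz [-0.0012 -0.0011  0.0031] ang [ 0.0002 -0.0003  0.0001] rows>= 0.01702636474085556 0.006878386457208659
```

View pics/w3.png

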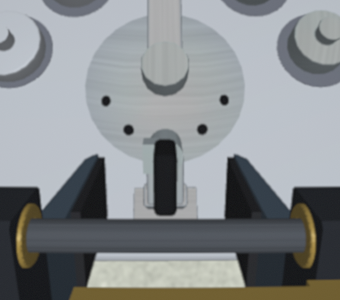

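```bash
python3 -m handwheel '{"xyz":[[0,0,0],[0,0,0],[0,0,0],[0,0,0],[0,0,0],[0,0,0]],"angular":[[0,0,0],[0,0,0],[0,0,0],[0,0,0],[0,0,0],[0,0,0]],"grip":[0.3,0.8,1,1,1,1]}' 40
python3 - <<'E'
from h import *
p,Rt,s=pose();print(Rt.inv().apply(s["force"]),Rt.inv().apply(s["torque"]),s["grip_width"],p)
c=camera_params("wrist");p,d=grab_frame("wrist");cv2.imwrite("pics/w4.png",p[100:400,160:500])
E
```

```text
time_s: 6.48
position: [0.5485, -0.0616, 0.1213]
orientation: [-0.258, 0.963, 0.08, -0.021]
force: [0.4, 0.1, 1.0]
grip_width: 0.0109
[ 0.42088499 -0.52462514 -0.84976977] [-0.37053085 -0.05764301 -0.02457654] 0.010862360536841545 [ 0.5484773  -0.06160494  0.12133523]
```

View pics/w4.png

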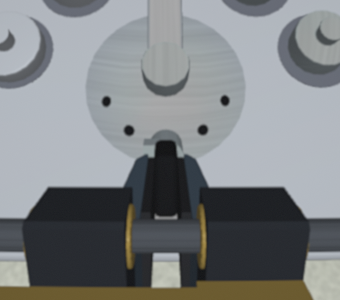

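```bash
python3 -m handwheel '{"xyz":[[0,0,-0.015],[0,0,-0.03],[0,0,-0.041],[0,0,-0.041],[0,0,-0.041]],"angular":[[0,0,0],[0,0,0],[0,0,0],[0,0,0],[0,0,0]],"grip":[1,1,1,1,1]}' 45
python3 - <<'E'
from h import *
p,Rt,s=pose();print(Rt.inv().apply(s["force"]),Rt.inv().apply(s["torque"]),s["grip_width"],p,(p-MID)@OUT)
c=camera_params("wrist");p,d=grab_frame("wrist");cv2.imwrite("pics/w5.png",p[100:400,160:500])
E
```

```text
time_s: 7.15
position: [0.5493, -0.0675, 0.1318]
orientation: [-0.258, 0.963, 0.08, -0.022]
force: [-0.5, 5.3, -8.9]
grip_width: 0.0106
[ 0.3550156  -0.1610387  10.36517649] [-5.00981341e-01  1.22636938e-01  1.38765893e-04] 0.010610317367852153 [ 0.54927481 -0.06747426  0.13184932] 0.0010677690680316713
```

View pics/w5.png

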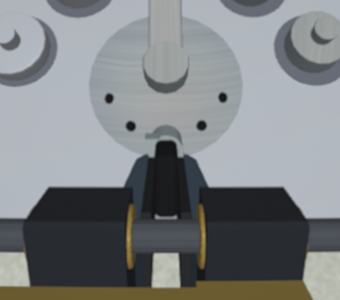

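```bash
python3 -m handwheel '{"xyz":[[0,0,0],[0,0,0],[0,0,0],[0,0,0],[0,0,0]],"angular":[[0,0,-0.04],[0,0,-0.08],[0,0,-0.12],[0,0,-0.15],[0,0,-0.15]],"grip":[1,1,1,1,1]}'
python3 - <<'E'
from h import *
p,Rt,s=pose();print(Rt.inv().apply(s["force"]),Rt.inv().apply(s["torque"]),s["grip_width"],p,(p-MID)@OUT,s["qpos"])
c=camera_params("wrist");p,d=grab_frame("wrist");cv2.imwrite("pics/w6.png",p[100:400,160:500])
E
```

```text
time_s: 7.82
position: [0.5493, -0.0675, 0.1318]
orientation: [-0.256, 0.917, 0.303, 0.039]
force: [-0.1, 3.9, -9.0]
grip_width: 0.0103
[-0.02621308  1.22240844  9.72432683] [-0.43170918 -0.04913791  0.02676342] 0.010330133652785158 [ 0.5493054  -0.06751477  0.13184808] 0.0010891905135964944 [-0.50584815  0.61942777  1.4397324   0.40597548  1.43938743 -1.27040262]
```

View pics/w6.png

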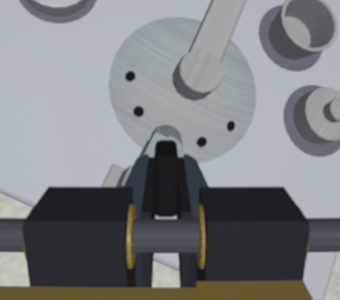

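```bash
python3 -m handwheel '{"xyz":[[0,0,0],[0,0,0],[0,0,0],[0,0,0],[0,0,0],[0,0,0],[0,0,0.005],[0,0,0.01],[0,0,0.01]],"angular":[[0,0,-0.05],[0,0,-0.1],[0,0,-0.15],[0,0,-0.2],[0,0,-0.23],[0,0,-0.23],[0,0,-0.23],[0,0,-0.23],[0,0,-0.23]],"grip":[1,1,1,1,1,1,1,1,1]}'
python3 - <<'E'
from h import *
p,Rt,s=pose();print(Rt.inv().apply(s["force"]),Rt.inv().apply(s["torque"]),s["grip_width"],p,(p-MID)@OUT,s["qpos"])
c=camera_params("wrist");p,d=grab_frame("wrist");cv2.imwrite("pics/w7.png",p[100:400,160:500])
E
```

```text
time_s: 9.0
position: [0.5491, -0.0661, 0.1293]
orientation: [-0.226, 0.751, 0.607, 0.127]
force: [-0.0, 4.0, -8.4]
grip_width: 0.0104
[-0.48889758  0.88345263  9.23973409] [-0.15419265 -0.2224756  -0.03474325] 0.01039129757922575 [ 0.54913153 -0.06609921  0.12933907] -0.001796100170998358 [-0.50402219  0.62147724  1.44395293  0.40699524  1.4328085  -1.99318898]
```

View pics/w7.png

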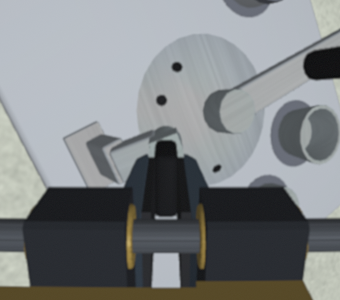

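```bash
python3 -m handwheel '{"xyz":[[0,0,0.004],[0,0,0.004],[0,0,0.004],[0,0,0.004],[0,0,0.004],[0,0,0.004]],"angular":[[0,0,0],[0,0,0],[0,0,0],[0,0,0],[0,0,0],[0,0,0]],"grip":[1,0.3,-0.2,-0.2,-0.2,-0.2]}'
python3 - <<'E'
from h import *
p,Rt,s=pose();print(Rt.inv().apply(s["force"]),s["grip_width"])
c=camera_params("wrist");p,d=grab_frame("wrist");cv2.imwrite("pics/w8.png",p[100:400,160:500])
E
```

```text
time_s: 9.8
position: [0.5492, -0.0656, 0.1283]
orientation: [-0.225, 0.751, 0.607, 0.127]
force: [-0.3, 1.2, -0.3]
grip_width: 0.0544
[ 0.80372773 -0.46598344  0.92508798] 0.054441505077517514
```

View pics/w8.png

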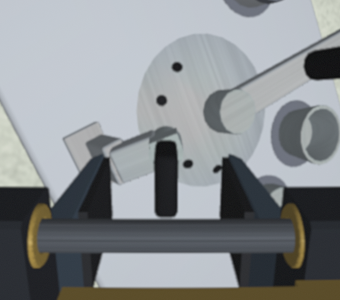

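```bash
python3 -m handwheel '{"xyz":[[0,0,-0.15],[0,0,-0.3],[0,0,-0.3],[0,0,-0.3]],"angular":[[0,0,0],[0,0,0],[0,0,0],[0,0,0]],"grip":[-0.2,-0.2,-0.2,-0.2]}'
python3 - <<'E'
from h import *
c=camera_params("wrist");p,d=grab_frame("wrist");cv2.imwrite("pics/w9.png",p)
H=plat(X0,Y0,A0,[.085,0,.24]);print(H)
target(H,0,Rm=rot([0,0,-1],az(-5)))
E
```

```text
time_s: 10.35
position: [0.5562, -0.1097, 0.2057]
orientation: [-0.226, 0.751, 0.607, 0.127]
force: [0.2, 0.6, -0.6]
grip_width: 0.0545
[0.52277095 0.09233428 0.24      ]
q [-0.56  0.57  1.3   0.39  1.63 -1.96] t 10.4 p [ 0.556  -0.1093  0.2054]
xyz [ 0.6025 -0.2368  0.2416] ang [-0.1626 -0.0822  0.4491] rows>= 3.316813680392321 8.152821662411686
```

View pics/w9.png

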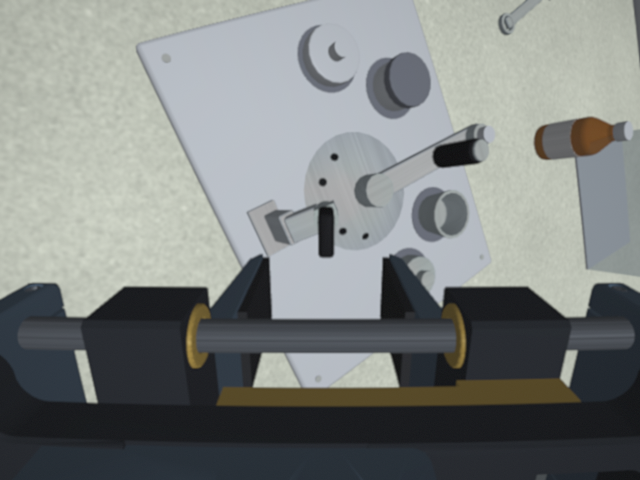

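```bash
python3 -m handwheel '{"xyz":[[0,0,-0.1],[0.2,-0.08,0],[0.4,-0.16,0.15],[0.6,-0.237,0.24],[0.6,-0.237,0.24],[0.602,-0.237,0.242],[0.602,-0.237,0.242],[0.602,-0.237,0.242],[0.602,-0.237,0.242],[0.602,-0.237,0.242],[0.602,-0.237,0.242]],"angular":[[-0.02,-0.01,0.055],[-0.04,-0.02,0.11],[-0.06,-0.03,0.165],[-0.08,-0.04,0.22],[-0.1,-0.05,0.275],[-0.12,-0.06,0.33],[-0.14,-0.07,0.385],[-0.1626,-0.0822,0.449],[-0.1626,-0.0822,0.449],[-0.1626,-0.0822,0.449],[-0.1626,-0.0822,0.449]],"grip":[-0.2,-0.2,-0.2,-0.2,-0.2,-0.2,-0.2,-0.2,-0.2,-0.2,-0.2]}'
python3 - <<'E'
from h import *
p,Rt,s=pose();c=camera_params("wrist");img,d=grab_frame("wrist");cv2.imwrite("pics/w10.png",img)
H=plat(X0,Y0,A0,[.085,0,.156]);print("pred cap",proj(H,c))
r=spot_point("handle","wrist");
for q in r[:2]: print(q["score"],q["uv"],atz(q["uv"],.1275,c))
target(plat(X0,Y0,A0,[.085,0,.113]),0,Rm=rot([0,0,-1],az(-5)))
E
```

```text
time_s: 11.78
position: [0.5227, 0.0917, 0.2399]
orientation: [-0.0, 0.999, -0.042, 0.0]
force: [-0.2, -0.1, -0.3]
grip_width: 0.0548
pred cap [325.96197719 228.97231449]
0.56 [325.1, 221.5] [0.52194214 0.09102566 0.1275    ]
q [ 0.06  0.31  1.5  -0.    1.32  0.15] t 11.875 p [0.5229 0.0914 0.2402]
xyz [-0.0011 -0.0032  0.424 ] ang [ 0.     -0.0004  0.0004] rows>= 2.0353593820295446 0.009186604500003352
```

View pics/w10.png

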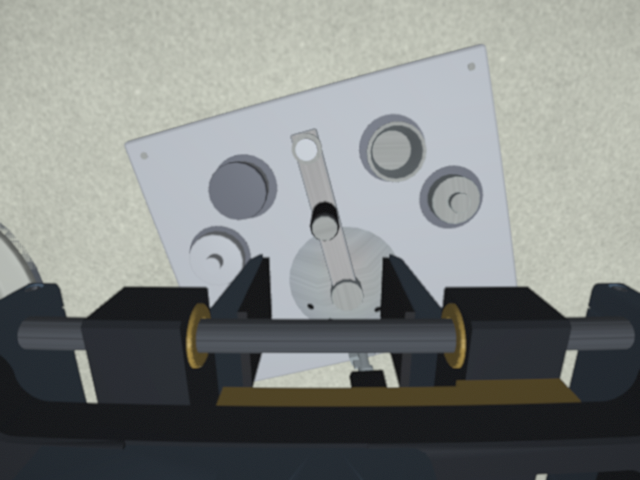

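```bash
python3 -m handwheel '{"xyz":[[0,0,0.15],[0,0,0.3],[0,0,0.38],[0,0,0.424],[0,0,0.424],[0,0,0.424],[0,0,0.424],[0,0,0.424],[0,0,0.424]],"angular":[[0,0,0],[0,0,0],[0,0,0],[0,0,0],[0,0,0],[0,0,0],[0,0,0],[0,0,0],[0,0,0]],"grip":[-0.2,-0.2,-0.2,-0.2,-0.2,0.5,0.7,0.7,0.7]}' 20
python3 - <<'E'
from h import *
p,Rt,s=pose();print(s["force"],s["grip_width"],s["torque"])
c=camera_params("wrist");img,d=grab_frame("wrist");cv2.imwrite("pics/w11.png",img)
for a in (-10,-20,-30,-35): print(a,(Rt.inv().apply(plat(X0,Y0,A0+np.radians(a),[.085,0,0])-plat(X0,Y0,A0,[.085,0,0]))/.3).round(4))
print((Rt.inv().apply(plat(X0,Y0,A0-np.radians(35),[.085,0,.113])-p)/.3).round(4))
E
```

```text
time_s: 13.0
position: [0.5235, 0.0916, 0.1137]
orientation: [0.0, 0.999, -0.044, 0.001]
force: [-1.3, 0.6, 5.2]
grip_width: 0.0229
[-1.30675877  0.56856734  5.17785587] 0.022901182273983373 [ 0.0251488   0.3952568  -0.00460715]
-10 [ 0.0487 -0.0081  0.0001]
-20 [ 0.0981 -0.0077  0.0002]
-30 [0.1467 0.0013 0.0003]
-35 [0.1702 0.0089 0.0003]
[0.1674 0.0068 0.0025]
```

View pics/w11.png

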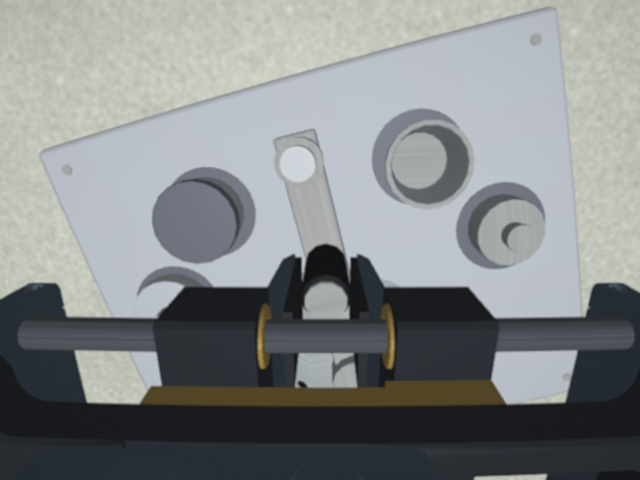

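```bash
python3 -m handwheel '{"xyz":[[0.0243,-0.006,0],[0.0487,-0.008,0],[0.0735,-0.009,0],[0.098,-0.0077,0],[0.1225,-0.004,0],[0.1467,0.0013,0],[0.16,0.005,0],[0.1695,0.0085,0],[0.1695,0.0085,0],[0.1695,0.0085,0]],"angular":[[0,0,0],[0,0,0],[0,0,0],[0,0,0],[0,0,0],[0,0,0],[0,0,0],[0,0,0],[0,0,0],[0,0,0]],"grip":[0.7,0.7,0.7,0.7,0.7,0.7,0.7,0.7,0.7,0.7]}'
python3 - <<'E'
from h import *
p,Rt,s=pose();print(s["force"],s["grip_width"],p)
w=p-[X0,Y0,0];print("swing est",np.degrees(np.arctan2(w[1],w[0])-A0),np.hypot(w[0],w[1]))
c=camera_params("wrist");img,d=grab_frame("wrist");cv2.imwrite("pics/w12.png",img)
for n in("nozzle","cup"):
  for q in spot_point(n,"wrist")[:1]: print(n,q["score"],q["uv"])
E
```

```text
time_s: 14.3
position: [0.5741, 0.0841, 0.1136]
orientation: [0.001, 0.999, -0.044, 0.001]
force: [-0.9, -4.8, 4.5]
grip_width: 0.0233
[-0.87877666 -4.8124929   4.53113828] 0.023270602054927734 [0.57409184 0.08408818 0.11364439]
swing est -35.75967959111674 0.08428674256743604
nozzle 0.67 [360.2, 157.8]
cup 0.76 [353.1, 156.1]
```

View pics/w12.png

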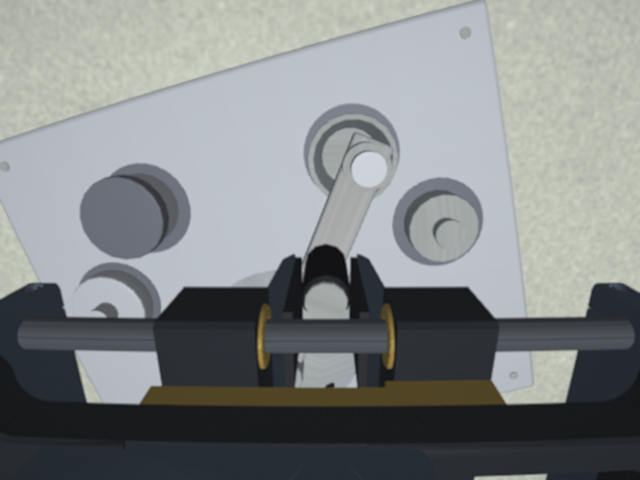

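```bash
python3 - <<'E'
from h import *
c=camera_params("wrist")
n=atz((369,169),.12,c);h=atz((325.5,296),.156,c);cu=atz((353.1,156.1),.026,c);cr=atz((350,154),.062,c)
o=np.array([X0,Y0,0])
for k,v in dict(n=n,h=h,cup=cu,rim=cr).items(): w=v-o;print(k,v,np.hypot(*w[:2]),np.degrees(np.arctan2(w[1],w[0])-A0))
w=n-h;print("n-h",np.hypot(*w[:2]),np.degrees(np.arctan2(w[1],w[0])-A0))
sc=camera_params("scene");img,d=grab_frame("scene");cv2.imwrite("pics/s2.png",cv2.resize(img[180:340,250:430],None,fx=4,fy=3.7,interpolation=cv2.INTER_CUBIC))
E
```

```text
n [0.6006458  0.13919855 0.12      ] 0.14545926429086903 -35.53535382459072
h [0.57417517 0.0889098  0.156     ] 0.08867152879713455 -34.429412669677454
cup [0.59937884 0.1380703  0.026     ] 0.14389084251201237 -35.279245254798624
rim [0.59506288 0.14273806 0.062     ] 0.1463366636581686 -32.96212261252942
n-h 0.0568300300652055 -37.261100437515
```

View pics/s2.png

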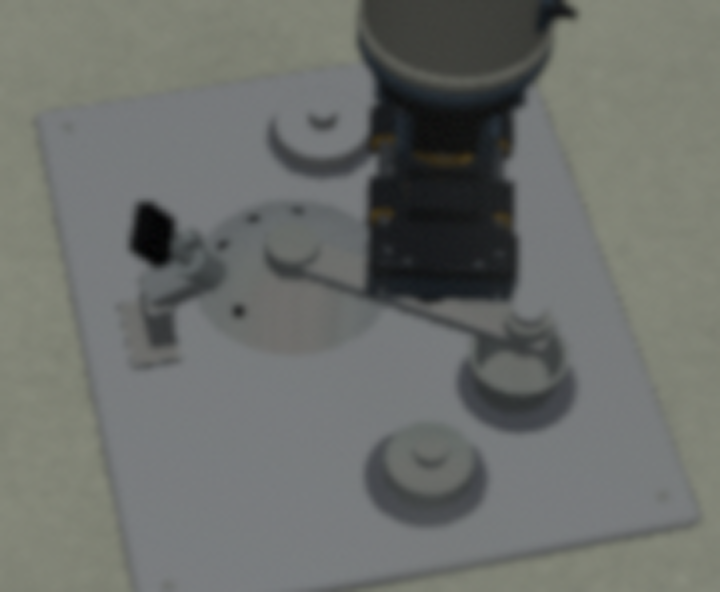

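```bash
python3 -m handwheel '{"xyz":[[0,0,0],[0,0,0],[0,0,0],[0,0,0],[0,0,-0.15],[0,0,-0.3],[0,0,-0.4],[0,0,-0.4]],"angular":[[0,0,0],[0,0,0],[0,0,0],[0,0,0],[0,0,0],[0,0,0],[0,0,0],[0,0,0]],"grip":[0.2,-0.2,-0.2,-0.2,-0.2,-0.2,-0.2,-0.2]}' 40
python3 - <<'E'
from h import *
c=camera_params("wrist");img,d=grab_frame("wrist");cv2.imwrite("pics/w13.png",img)
p,Rt,s=pose()
Rt2=R.from_rotvec(np.radians(68)*OUT)*RP
print("tool x az", np.degrees(np.arctan2(*Rt2.apply([1,0,0])[1::-1])))
target(MID+OUT*.09,0,Rm=Rt2)
E
```

```text
time_s: 15.5
position: [0.5749, 0.0848, 0.2357]
orientation: [0.0, 0.999, -0.044, 0.003]
force: [-1.1, 0.7, -1.6]
grip_width: 0.0548
tool x az 74.48954107647315
q [ 0.04  0.39  1.4  -0.    1.35  0.13] t 15.55 p [0.574  0.0847 0.234 ]
xyz [-4.000e-04  6.561e-01  8.410e-02] ang [ 0.163   0.0811 -0.4467] rows>= 3.1748408501746086 8.11478095599592
```

View pics/w13.png

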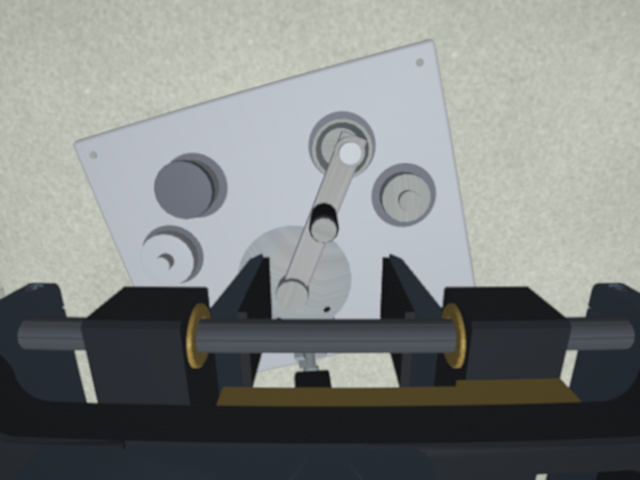

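```bash
python3 - <<'E'
from h import *
c=camera_params("wrist")
n=atz((350,152.5),.12,c);h=atz((324,229),.156,c);b=atz((292,290),.107,c)
o=np.array([X0,Y0,0])
for k,v in dict(n=n,h=h,hub=b).items(): w=v-o;print(k,v,np.hypot(*w[:2]),np.degrees(np.arctan2(w[1],w[0])-A0))
w=n-b;print("n-b",np.hypot(*w[:2]),np.degrees(np.arctan2(w[1],w[0])-A0))
E
python3 -m handwheel '{"xyz":[[0,0.1,-0.05],[0,0.25,-0.1],[0,0.4,-0.1],[0,0.55,0],[0,0.65,0.05],[0,0.656,0.084],[0,0.656,0.084],[0,0.656,0.084],[0,0.656,0.084],[0,0.656,0.084],[0,0.656,0.084]],"angular":[[0.02,0.01,-0.055],[0.04,0.02,-0.11],[0.06,0.03,-0.165],[0.08,0.04,-0.22],[0.1,0.05,-0.275],[0.12,0.06,-0.33],[0.14,0.07,-0.385],[0.163,0.081,-0.447],[0.163,0.081,-0.447],[0.163,0.081,-0.447],[0.163,0.081,-0.447]],"grip":[-0.2,-0.2,-0.2,-0.2,-0.2,-0.2,-0.2,-0.2,-0.2,-0.2,-0.2]}'
python3 - <<'E'
from h import *
c=camera_params("wrist");img,d=grab_frame("wrist");cv2.imwrite("pics/w14.png",img)
Rt2=R.from_rotvec(np.radians(68)*OUT)*RP
print(proj(MID+OUT*.024,c))
target(MID+OUT*(.009-.011),0,Rm=Rt2)
E
```

```text
n [0.5989384  0.13956636 0.12      ] 0.1450502364234939 -34.865572805105465
h [0.57299189 0.08699227 0.156     ] 0.08643430295682168 -34.2538872264962
hub [0.53625979 0.01648204 0.107     ] 0.008000299962350294 -5.628197752446939
n-b 0.13812442975857245 -36.48670255117474
time_s: 16.92
position: [0.5562, -0.1111, 0.2077]
orientation: [-0.226, 0.754, 0.603, 0.125]
force: [-0.7, -0.0, 0.2]
grip_width: 0.0547
[325.68466994 236.62416326]
q [-0.56  0.57  1.3   0.38  1.64 -1.95] t 16.975 p [ 0.5563 -0.111   0.2081]
xyz [0.001  0.002  0.3039] ang [-0.0004  0.0004 -0.001 ] rows>= 1.4585843269488044 0.019550463742847413
```

View pics/w14.png

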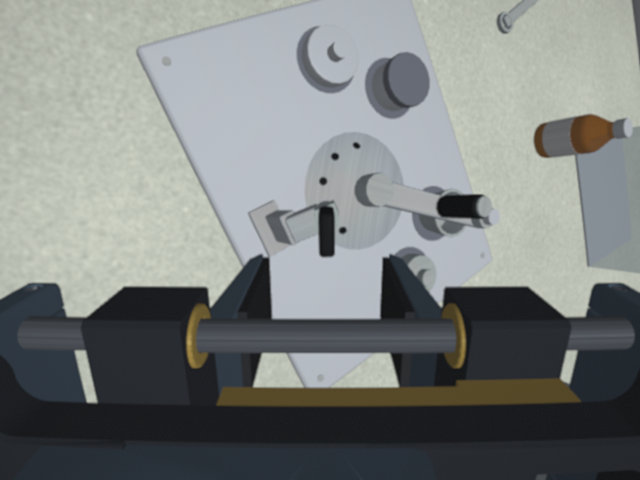

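```bash
python3 -m handwheel '{"xyz":[[0.001,0.002,0.12],[0.001,0.002,0.22],[0.001,0.002,0.28],[0.001,0.002,0.304],[0.001,0.002,0.304],[0.001,0.002,0.304],[0.001,0.002,0.304],[0.001,0.002,0.304],[0.001,0.002,0.304],[0.001,0.002,0.304]],"angular":[[0,0,0],[0,0,0],[0,0,0],[0,0,0],[0,0,0],[0,0,0],[0,0,0],[0,0,0],[0,0,0],[0,0,0]],"grip":[-0.2,-0.2,-0.2,-0.2,-0.2,0.4,0.9,1,1,1]}' 45
python3 - <<'E'
from h import *
c=camera_params("wrist");img,d=grab_frame("wrist");cv2.imwrite("pics/w15.png",img[100:400,160:500])
p,Rt,s=pose();print(Rt.inv().apply(s["force"]),Rt.inv().apply(s["torque"]),s["grip_width"],(p-MID)@OUT)
E
```

```text
time_s: 18.23
position: [0.5496, -0.0663, 0.1293]
orientation: [-0.226, 0.753, 0.605, 0.126]
force: [-0.3, 0.2, 0.4]
grip_width: 0.0099
[-0.25812714 -0.68895836 -0.57043285] [-0.10273391 -0.23675872 -0.02279243] 0.010020256390915333 -0.001641020319575109
```

View pics/w15.png

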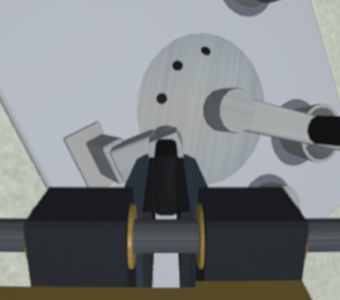

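Gripped with no side load; pull 3.3 mm, then twist back.

```bash
python3 -m handwheel '{"xyz":[[0,0,-0.006],[0,0,-0.011],[0,0,-0.011],[0,0,-0.011],[0,0,-0.011],[0,0,-0.011],[0,0,-0.011],[0,0,-0.011],[0,0,-0.011],[0,0,-0.011],[0,0,-0.011],[0,0,-0.011]],"angular":[[0,0,0],[0,0,0],[0,0,0],[0,0,0.05],[0,0,0.1],[0,0,0.15],[0,0,0.2],[0,0,0.25],[0,0,0.3],[0,0,0.35],[0,0,0.378],[0,0,0.378]],"grip":[1,1,1,1,1,1,1,1,1,1,1,1]}'
python3 - <<'E'
from h import *
c=camera_params("wrist");img,d=grab_frame("wrist");cv2.imwrite("pics/w16.png",img[100:400,160:500])
p,Rt,s=pose();print(Rt.inv().apply(s["force"]),Rt.inv().apply(s["torque"]),s["grip_width"],(p-MID)@OUT,np.degrees((Rt.inv()*RP).as_rotvec()))
E
```

```text
time_s: 19.77
position: [0.5495, -0.0678, 0.1319]
orientation: [-0.258, 0.963, 0.08, -0.023]
force: [-0.6, 4.5, -10.1]
grip_width: 0.0102
[ 0.80223228  0.23342757 10.64235485] [-0.59425077 -0.16408562 -0.02456961] 0.010139399838691287 0.001368264869644139 [-0.01540704  0.13900958  0.06598758]
```

View pics/w16.png

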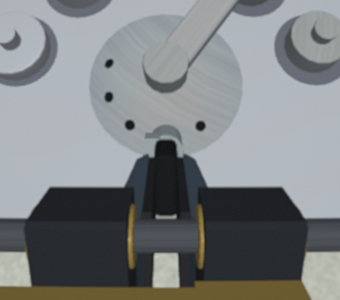

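```bash
python3 -m handwheel '{"xyz":[[0,0,0.01],[0,0,0.02],[0,0,0.03],[0,0,0.036],[0,0,0.036]],"angular":[[0,0,0],[0,0,0],[0,0,0],[0,0,0],[0,0,0]],"grip":[1,1,1,1,1]}'
python3 - <<'E'
from h import *
p,Rt,s=pose();print(Rt.inv().apply(s["force"]),s["grip_width"],(p-MID)@OUT)
E
```

```text
time_s: 20.45
position: [0.5489, -0.0626, 0.1228]
orientation: [-0.258, 0.963, 0.08, -0.022]
force: [-1.8, 2.6, -6.5]
grip_width: 0.0101
[-1.33564149  0.76491462  7.01570676] 0.010083328479862326 -0.009219819182585322
```

```bash
python3 -m handwheel '{"xyz":[[0,0,0.002],[0,0,0.004],[0,0,0.004],[0,0,0.004],[0,0,0.004],[0,0,-0.1],[0,0,-0.25],[0,0,-0.4],[0,0,-0.4],[0,0,-0.4]],"angular":[[0,0,0],[0,0,0],[0,0,0],[0,0,0],[0,0,0],[0,0,0],[0,0,0],[0,0,0],[0,0,0],[0,0,0]],"grip":[1,0.6,0,-0.3,-0.3,-0.3,-0.3,-0.3,-0.3,-0.3]}'
python3 - <<'E'
from h import *
p,Rt,s=pose();c=camera_params("wrist");img,d=grab_frame("wrist");cv2.imwrite("pics/w17.png",img)
Rm,o=cam(c)
g=img.astype(int).sum(2);m=np.zeros(g.shape,bool);m[180:260,312:345]=(g[180:260,312:345]<150)
vs,us=np.nonzero(m)
W=np.array([Rm.T@(ray((u,v),c)*d[v,u])+o for u,v in zip(us,vs) if d[v,u]>0]);q=W-MID
L=np.column_stack([q@OUT,q@PY,q@np.cross(PY,OUT)]);print("out,py,px",np.percentile(L,[2,25,50,75,98],axis=0).round(4))
print(us.min(),us.max(),vs.min(),vs.max(),proj(MID+OUT*.015,c),proj(MID+OUT*.021,c))
sc,_=grab_frame("scene");cv2.imwrite("pics/s3.png",cv2.resize(sc[180:340,250:430],None,fx=4,fy=3.7,interpolation=cv2.INTER_CUBIC))
E
```

```text
time_s: 21.7
position: [0.5587, -0.1214, 0.2262]
orientation: [-0.258, 0.963, 0.08, -0.023]
force: [0.1, 0.9, -1.2]
grip_width: 0.0595
out,py,px [[-0.0056 -0.0044 -0.0134]
 [ 0.0135 -0.0021 -0.0048]
 [ 0.0141 -0.0003  0.0043]
 [ 0.0146  0.0021  0.0129]
 [ 0.0157  0.0045  0.0173]]
320 331 199 242 [325.5223123  225.59771321] [325.50494972 227.57541626]
```

View pics/w17.png

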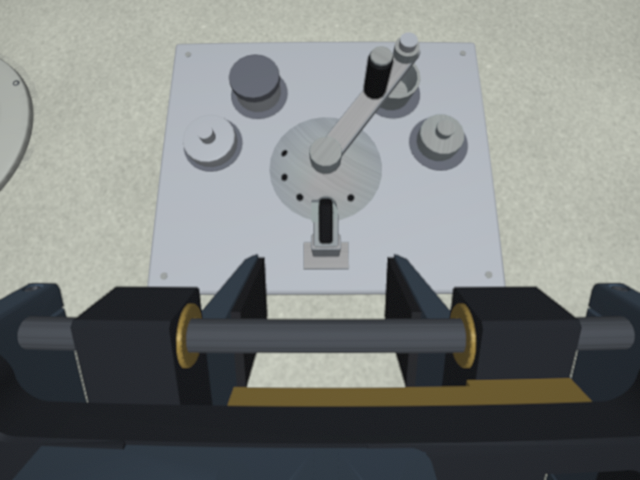

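View pics/s3.png

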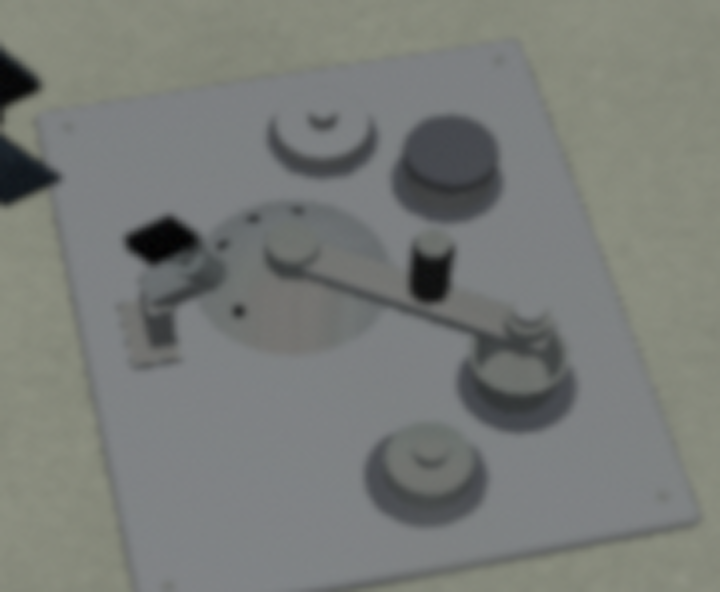

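The T-grip top lies 14.1 mm outward of my T-grip estimate, against 14.2 mm at the start. The plunger is therefore home, and the grip is twisted back and clear of the fingers. I'm handing in.

```bash
python3 -c "
from station import arm
print(arm.finish_job())"
```

```text
the job is handed in; nothing more can be done
None
```

I finished the job and handed it in at about 22 s. `finish_job` reports no verdict, so these are only my own checks.

**What I did:**
- I pulled the plunger out about 12 mm, twisted it about 68° and let go. It stayed out by itself in the picture.
- I swung the arm by the sleeve to about -35° (image and pose estimates ranged from -34° to -37°), which put the nozzle over the cup.
- I gripped the T-grip again, twisted it back and let it go in.

**Last checks:**
- **Plunger:** the wrist depth picture puts the T-grip at its starting height to about 0.1 mm, so the pin is in the hole. The grip is twisted back.
- **Nozzle:** the last pictures show it over the cup. Before the plunger went home I measured it within a few millimetres of the cup's centre, and did not measure it again after.
- **Other things:** the jar, weight, filter and cup look unmoved. I did not check the bench items again at the end.
- **Robot:** the gripper is clear of everything, and the largest force I read was about 11 N.

**Disagreement:** the cameras disagreed by up to about 6 mm on where the platform is, more than the stated 2 mm calibration. I used the wrist camera, and its position fitted both grasps.

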